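# Put three slit film rolls back on their own cradles

## Task

The three film rolls are on the wrong cradles. Using the empty grey cradle as the halfway place, move them round until every roll sits upright and fully seated in the cup of the cradle that has the colour of its core, with the grey cradle empty again. Set each roll down gently, never let one stand or lie on the bench or tip over, and leave the cardboard core, the bottle and the packing tape where they are.

Things in the scene. Friction and masses are not known exactly. Their poses are not given: they have to be found in the camera images.
- roll_green: Green-cored roll: silver film disc 84 mm across, 30 mm thick (20 to 50 mm above the origin) on a green core. The core's plain round stub, 40 mm across, is the grip: it stands 38 mm above the film, its black-centred top 88 mm above the origin. Below is a convex tapered foot 20 mm long (45 to 24 mm across). Origin: centre of the foot's tip, z up along the axis. 0.17 to 0.35 kg. Starts upright, seated on a wrong cradle.
- roll_yellow: Yellow-cored roll: silver film disc 84 mm across, 30 mm thick (20 to 50 mm above the origin) on a yellow core. The core's plain round stub, 40 mm across, is the grip: it stands 38 mm above the film, its black-centred top 88 mm above the origin. Below is a convex tapered foot 20 mm long (45 to 24 mm across). Origin: centre of the foot's tip, z up along the axis. 0.17 to 0.35 kg. Starts upright, seated on a wrong cradle.
- roll_red: Red-cored roll: silver film disc 84 mm across, 30 mm thick (20 to 50 mm above the origin) on a red core. The core's plain round stub, 40 mm across, is the grip: it stands 38 mm above the film, its black-centred top 88 mm above the origin. Below is a convex tapered foot 20 mm long (45 to 24 mm across). Origin: centre of the foot's tip, z up along the axis. 0.17 to 0.35 kg. Starts upright, seated on a wrong cradle.
- cradle_green: Green cradle, fixed; place varies: round green base plate 116 mm across, 8 mm thick, wider than a roll; in its middle a concave tapered cup (mouth 49 mm inside, 65 mm outside; rim 34, inner floor 12 mm above the bench) that centres a roll's foot. Origin: centre of underside, z up. A seated roll rests its film on the rim, its origin 14 mm above this one, with 2 mm sideways play. Starts with a wrong roll.
- cradle_yellow: Yellow cradle, fixed; place varies: round yellow base plate 116 mm across, 8 mm thick, wider than a roll; in its middle a concave tapered cup (mouth 49 mm inside, 65 mm outside; rim 34, inner floor 12 mm above the bench) that centres a roll's foot. Origin: centre of underside, z up. A seated roll rests its film on the rim, its origin 14 mm above this one, with 2 mm sideways play. Starts with a wrong roll.
- cradle_red: Red cradle, fixed; place varies: round red base plate 116 mm across, 8 mm thick, wider than a roll; in its middle a concave tapered cup (mouth 49 mm inside, 65 mm outside; rim 34, inner floor 12 mm above the bench) that centres a roll's foot. Origin: centre of underside, z up. A seated roll rests its film on the rim, its origin 14 mm above this one, with 2 mm sideways play. Starts with a wrong roll.
- cradle_grey: Grey cradle, fixed; place varies: round grey base plate 116 mm across, 8 mm thick, wider than a roll; in its middle a concave tapered cup (mouth 49 mm inside, 65 mm outside; rim 34, inner floor 12 mm above the bench) that centres a roll's foot. Origin: centre of underside, z up. A seated roll rests its film on the rim, its origin 14 mm above this one, with 2 mm sideways play. Empty at the start.
- paper_core: bystander: brown empty cardboard core, hollow, 42 mm across and 55 mm tall, loose, standing upright. Origin: centre of its underside.
- bottle: bystander: small white plastic bottle with a black cap, 48 mm across and 85 mm tall, loose. Origin: centre of its underside.
- tape: bystander: roll of tan packing tape lying flat, 72 mm across and 19 mm thick, loose. Origin: centre of its underside.

How it is judged:
By the outcome, as a careful person would: the job done as asked, in the order asked, and still so for the second after the job is handed in, with the robot touching nothing.
It also fails if it takes over 120 s, if anything falls off the work surface, if the arm or the gripper's body presses on something with over 40 N, if the wrist force passes 120 N, or if a joint passes its speed limit or range.

## Robot

A 6-joint arm with a two-finger parallel gripper is mounted at the origin on the work surface. World frame = base frame: x ahead of the robot, y to its left, z up, the work surface at z = 0. Lengths are in m, angles in rad, forces in N, time in s.
With the tool pointing down it reaches from about 0.275 to 0.775 m from the base axis. Payload 14.6 kg.
Tool frame: the origin (TCP) lies on the centre line of the jaws, within the pads' length; the fingertips stand 14 mm ahead of it and the grasp point (between the pads) lies 5 mm behind it (ctrl.finger_overhang is the distance from the TCP to the fingertips, in m); y points along the fingers, x is the direction in which the jaws open and shut, and the axes are right-handed (so a half turn about y gives the same grasp; the last joint's range is limited). The gripper opens to 85 mm and grips with 20 to 120 N. Pads are 22 mm wide; open, the fingers measure 114 mm over their backs; the gripper's body (76 mm by 85 mm) begins 54 mm behind the grasp point. The pads swing forward as they close: fully open they stand 13 mm farther back than shut.
Start: joints at [-1.471, 0.263, -0.048, 1.259, 0, 1.415], TCP at [0.132, -0.508, 0.245] pointing down, gripper open.
Joint ranges: [-2.65, 2.65], [-0.89, 1.7], [-1.18, 1.37], [-2.13, 2.11], [-1.35, 1.29], [-3.14, 3.14]. Speed limits (rad/s): [1.89, 1.89, 2.57, 2.79, 3.14, 3.14].

## Interface

Orientations are given as a 3x3 rotation matrix whose columns are the frame's x, y, z axes.
In Python, from cell import ctrl, vision gives the robot as it stands.
- The arm moves only by the tool apply_moves, never from a script. Its argument "targets" is one flat list of numbers, 6 for each row, row after row: the shift along the tool's x, y, z in mm, then the turn, a rotation vector about the tool's x, y, z in degrees. In form: [x, y, z, rx, ry, rz, x, y, z, rx, ry, rz, ...]. A call has 1 to 20 rows; each row shifts and turns the commanded pose from where the row before left it, along the tool's axes as they then stand; what a row does not reach is not made up. A row lasts 1/12 s, in which the tool goes at most 41.7 mm and 7.16 degrees, less where a joint would pass 70% of its speed; a pose out of reach is approached as far as the arm can. A call with a gripper value outside its range is refused whole. "gripper" is the gripper's target within -1 to 1 (fully open at 1, half-way at 0, shut at -1), set as the call begins (left out, the last holds). The fingers move at their own pace and stop on an object; "force" is the grip in N (left out, the last holds). Time passes only in rows, so rows that do not move let the fingers close. It gives the time, the measured TCP pose, the force and the opening at its end, in the units of the state.
- ctrl.get_state(): the state, without advancing time (a new reading comes with each control period).
- vision.snapshot(name): name is "side" or "top"; returns a dict with "pixels" (384x512x3 uint8, blue, green, red), "mtx" (3x3 intrinsics, pixels), "eye" and "orientation" of the camera in the world. Camera axes: x right, y down, z forward; pixel columns grow to the right and rows downward; lengths in m; the calibration is good to about 2 mm. A picture is of the moment at which its call begins. There is no depth.
- ctrl.job_done(): hands the job in, once; it reports no verdict.
The state is a dict: "time_s": time; "qpos": joint angles; "qvel": joint speeds; "joint_torque": joint torques, N m; "ee_pos": TCP position; "tool_rot": TCP orientation; "ft_force": force on the tool from outside, world axes, zero at the start; "torque": the same for the moment, N m; "grip_width": finger opening in m.
Only numpy, scipy, OpenCV 4.12 (cv2) and the standard library are available. Lean on these libraries where they do the work, as an engineer would, in place of code of your own. Each camera call takes 0.05 s, during which the arm holds its last target.

## Working session

There is one attempt and no reset: what is moved stays moved. The work goes in short steps, Python scripts to look and compute and a tool call to move; the robot and the scene stay as the last step left them, time stands still between calls to the robot, and variables do not carry over. Pictures are saved under pics/ and viewed, and the job is handed in when it is done.

Besides the shell and the picture viewer there is one more tool, called after "Emit:" as name(argument=value, ...) on one line, values as JSON. apply_moves: Moves the arm, as the interface text tells. Its arguments: {"type":"object","properties":{"targets":{"type":"array"},"gripper":{"type":"number"},"force":{"type":"number"}},"required":["targets"]}

```bash
ls; mkdir -p pics; cat > h.py <<'E'
import numpy as np, cv2
from cell import ctrl, vision
def snap(n,f):
    s=vision.snapshot(n); cv2.imwrite('pics/'+f+'.png',s['pixels']); return s
def plane(s,uv,z):
    d=np.linalg.inv(s['mtx'])@np.array([uv[0],uv[1],1.]); d=np.array(s['orientation'])@d
    e=np.array(s['eye']); return e+d*(z-e[2])/d[2]
def proj(s,p):
    c=np.array(s['orientation']).T@(np.array(p)-s['eye']); q=np.array(s['mtx'])@c; return q[:2]/q[2]
E
python3 - <<'E'
from h import *
import pickle
st=ctrl.get_state(); print(st)
for n in('top','side'):
    s=snap(n,n+'0'); print(n,s['eye'],s['orientation'],s['mtx']); pickle.dump(s,open(n+'0.pkl','wb'))
E
```

```text
pics
{'time_s': 0.0, 'qpos': array([-1.47130710e+00,  2.63557484e-01, -4.89444542e-02,  1.25937246e+00,
        1.48381250e-06,  1.41551837e+00]), 'qvel': array([ 0.00099297, -0.00075975,  0.00081583,  0.00124318,  0.00169503,
       -0.00076272]), 'joint_torque': array([ 1.35264196e-03, -6.37615156e+01,  3.84561682e+01,  1.39553126e-02,
        1.00799882e-04,  1.63891311e-06]), 'ee_pos': array([ 0.13229199, -0.5078008 ,  0.2448044 ]), 'tool_rot': array([[ 2.52020057e-01, -1.05602854e-04,  9.67722005e-01],
       [-9.67721425e-01,  1.07288470e-03,  2.52020023e-01],
       [-1.06486816e-03, -9.99999419e-01,  1.68194318e-04]]), 'ft_force': array([-0.09551166, -0.74414126, -0.50919301]), 'torque': array([0.03209333, 0.00653689, 0.02527454]), 'grip_width': 0.08555203355084576}
top [0.45497815 0.02377487 0.94179464] [[-0.01724573 -0.99689069  0.07688658]
 [-0.99979555  0.01638183 -0.01185265]
 [ 0.01055625 -0.07707526 -0.99696939]] [[445.83461975   0.         256.75368758]
 [  0.         445.83461975 193.90977469]
 [  0.           0.           1.        ]]
side [ 0.47215388 -0.67293278  0.51910635] [[ 0.9974534  -0.03907244  0.05966623]
 [-0.07131399 -0.55828601  0.82657791]
 [ 0.0010144  -0.82872799 -0.55965069]] [[392.34174062   0.         255.73399609]
 [  0.         392.34174062 198.15204862]
 [  0.           0.           1.        ]]
```

View pictures.

View pics/top0.png

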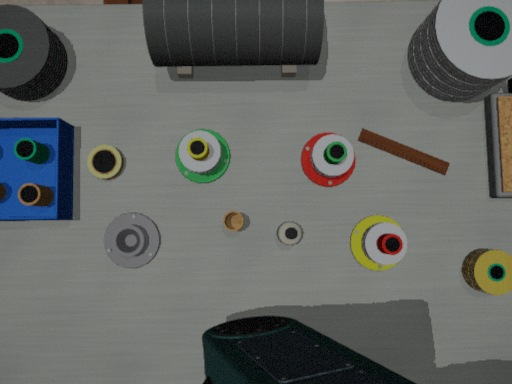

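View pics/side0.png

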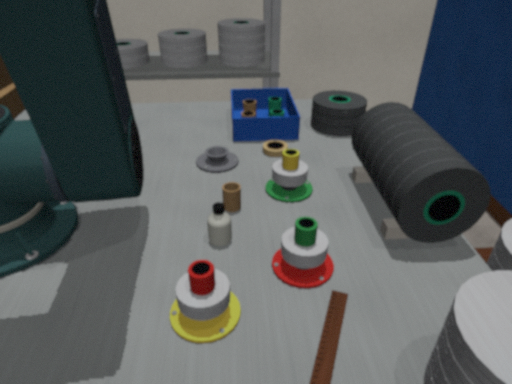

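```bash
cat > m.py <<'E'
from h import *
import pickle,sys
def masks(img):
    h=cv2.cvtColor(img,cv2.COLOR_BGR2HSV); H,S,V=[h[...,i].astype(int) for i in range(3)]
    sat=(S>130)&(V>60)
    return dict(red=sat&((H<6)|(H>174)),yellow=sat&(H>24)&(H<34),green=sat&(H>50)&(H<85))
def comps(m,minA=30):
    n,l,st,c=cv2.connectedComponentsWithStats(m.astype(np.uint8)*255)
    return [(int(st[i,4]),st[i,:4].tolist(),l==i) for i in range(1,n) if st[i,4]>=minA]
E
python3 - <<'E'
from m import *
s=pickle.load(open('top0.pkl','rb')); img=s['pixels']
for k,m in masks(img).items():
    for a,b,l in comps(m):
        cs,_=cv2.findContours(l.astype(np.uint8),cv2.RETR_EXTERNAL,cv2.CHAIN_APPROX_NONE)
        c=max(cs,key=cv2.contourArea); hull=cv2.convexHull(c)
        e=cv2.fitEllipse(hull) if len(hull)>5 else None
        for z in (.008,.102):
            P=np.array([plane(s,p[0],z)[:2] for p in hull]); (cx,cy),r=cv2.minEnclosingCircle(P.astype(np.float32))
            print(k,a,b,z,np.round([cx,cy,2*r],4),end=' | ')
        print(e and np.round(e[0],1))
g=cv2.resize(img[120:285,90:430],None,fx=2.3,fy=2.3,interpolation=cv2.INTER_CUBIC); cv2.imwrite('pics/z.png',g)
E
```

```text
red 766 [301, 133, 54, 54] 0.008 [ 0.5984 -0.1388  0.1151] | red 766 [301, 133, 54, 54] 0.102 [ 0.5839 -0.1224  0.1036] | [327.7 159.3]
red 230 [377, 234, 25, 21] 0.008 [ 0.4181 -0.2624  0.052 ] | red 230 [377, 234, 25, 21] 0.102 [ 0.4218 -0.2336  0.0468] | [389.6 243.8]
yellow 206 [188, 138, 21, 22] 0.008 [0.6254 0.1353 0.0483] | yellow 206 [188, 138, 21, 22] 0.102 [0.6082 0.124  0.0434] | [197.8 148.6]
yellow 809 [350, 216, 50, 55] 0.008 [ 0.4213 -0.2376  0.1149] | yellow 809 [350, 216, 50, 55] 0.102 [ 0.4247 -0.2113  0.1034] | [377.5 242.5]
yellow 1082 [474, 250, 38, 45] 0.008 [ 0.356  -0.482   0.0923] | yellow 1082 [474, 250, 38, 45] 0.102 [ 0.3659 -0.4311  0.083 ] | [495.5 271.9]
green 524 [470, 7, 40, 39] 0.008 [ 0.8857 -0.4993  0.088 ] | green 524 [470, 7, 40, 39] 0.102 [ 0.8424 -0.4467  0.0792] | [489.1  25.7]
green 272 [0, 29, 23, 34] 0.008 [0.8552 0.5449 0.0749] | green 272 [0, 29, 23, 34] 0.102 [0.8149 0.4924 0.0674] | [ 6.  45.3]
green 696 [176, 130, 54, 53] 0.008 [0.6095 0.1258 0.114 ] | green 696 [176, 130, 54, 53] 0.102 [0.594  0.1155 0.1025] | [202.5 155.9]
green 157 [14, 139, 23, 21] 0.008 [0.631  0.4989 0.0471] | green 157 [14, 139, 23, 21] 0.102 [0.6133 0.451  0.0424] | [ 25.1 148.6]
green 167 [326, 142, 21, 21] 0.008 [ 0.6136 -0.1566  0.0437] | green 167 [326, 142, 21, 21] 0.102 [ 0.5976 -0.1384  0.0393] | [335.9 151.8]
green 100 [488, 264, 17, 17] 0.008 [ 0.3555 -0.4839  0.0359] | green 100 [488, 264, 17, 17] 0.102 [ 0.3655 -0.4328  0.0323] | [496.3 272. ]
```

View pics/z.png

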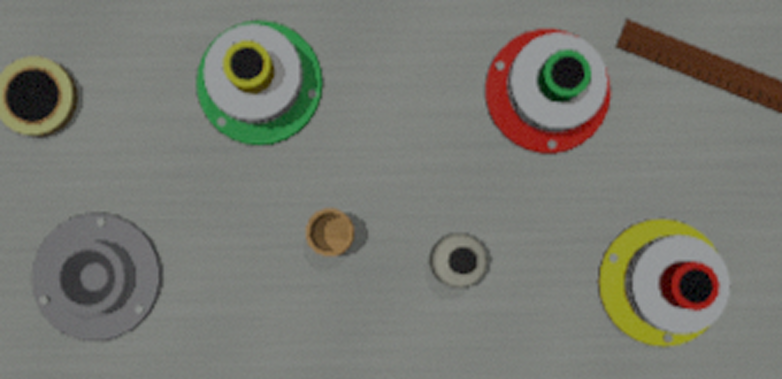

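```bash
cat >> m.py <<'E'
def blob(img,c,r,f):
    """centroid of mask f within radius r of pixel c"""
    v,u=np.mgrid[:img.shape[0],:img.shape[1]]
    m=f(img)&((u-c[0])**2+(v-c[1])**2<r*r)
    cc=comps(m,8)
    a,b,l=max(cc,key=lambda t:t[0]); q=np.argwhere(l)
    return q.mean(0)[::-1],a,b
dark=lambda im: im.max(2)<45
def tri(s1,p1,s2,p2):
    A=[];B=[]
    for s,p in((s1,p1),(s2,p2)):
        d=np.array(s['orientation'])@np.linalg.inv(s['mtx'])@np.array([p[0],p[1],1.]); d/=np.linalg.norm(d)
        M=np.eye(3)-np.outer(d,d); A.append(M); B.append(M@s['eye'])
    return np.linalg.lstsq(np.vstack(A),np.hstack(B),rcond=None)[0]
E
python3 - <<'E'
from m import *
t=pickle.load(open('top0.pkl','rb')); s=pickle.load(open('side0.pkl','rb'))
for n,a,b in(('yellow',(197,148),(291,153)),('green',(337,152),(306,223)),('red',(391,243),(201,269))):
    p,A,B=blob(t['pixels'],a,14,dark); q,C,D=blob(s['pixels'],b,14,dark)
    print(n,p,A,B,q,C,D,'plane',plane(t,p,.102)[:2],plane(s,q,.102)[:2],'tri',tri(t,p,s,q))
# grey base: darker than bench
im=t['pixels']; h=cv2.cvtColor(im,cv2.COLOR_BGR2HSV)
print(im[240,112],im[240,132],im[225,125],im[240,90],im[262,150],im[200,110])
g=cv2.GaussianBlur(cv2.cvtColor(im,cv2.COLOR_BGR2GRAY),(3,3),0)
c=cv2.HoughCircles(g,cv2.HOUGH_GRADIENT,1,20,param1=80,param2=15,minRadius=24,maxRadius=30)
for x in c[0]: print(x, plane(t,x[:2],.008)[:2])
E
```

```text
yellow [196.97058824 147.17647059] 136 [191, 141, 13, 13] [290.78571429 151.64285714] 14 [288, 151, 7, 3] plane [0.61075456 0.12595676] [0.61086086 0.12850089] tri [0.61044081 0.12578706 0.10341893]
green [336.42753623 151.17391304] 138 [330, 145, 14, 13] [306.02597403 222.54545455] 77 [300, 219, 13, 8] plane [ 0.5989798 -0.1395541] [ 0.59850141 -0.13863592] tri [ 0.59859517 -0.13939835  0.10262721]
red [392.06382979 243.9787234 ] 141 [386, 238, 13, 13] [200.55462185 267.85714286] 119 [193, 263, 16, 11] plane [ 0.42121437 -0.23882237] [ 0.42049939 -0.23789721] tri [ 0.42091525 -0.23862918  0.10270169]
[111 108 110] [113 111 113] [114 110 112] [121 125 123] [118 124 120] [128 131 131]
[132.5 239.5  28.3] [0.43621757 0.27252715]
[327.5 158.5  27.1] [ 0.59972086 -0.13841098]
[202.5 155.5  28.2] [0.61023475 0.12585549]
[377.5 242.5  27.1] [ 0.42104301 -0.23781893]
```

```bash
python3 - <<'E'
from m import *
print(ctrl.finger_overhang)
for n,c,r in(('top',(132,240),36),('side',(217,158),30)):
    s=pickle.load(open(n+'0.pkl','rb')); im=cv2.GaussianBlur(s['pixels'],(3,3),0).astype(int)
    v,u=np.mgrid[:384,:512]
    m=((im[...,1]-im[...,0])<1)&((u-c[0])**2+(v-c[1])**2<r*r)
    cc=max(comps(m),key=lambda t:t[0]); cs,_=cv2.findContours(cc[2].astype(np.uint8),0,1)
    P=np.array([plane(s,p[0],.008)[:2] for p in cv2.convexHull(max(cs,key=cv2.contourArea))],np.float32)
    print(n,cc[:2],cv2.minEnclosingCircle(P),cv2.fitEllipse(P))
s=pickle.load(open('top0.pkl','rb'))
for c in((234,222),(290,234)): print(plane(s,c,.06))
E
```

```text
0.014
top (2336, [104, 213, 56, 55]) ((0.4354715049266815, 0.27446916699409485), 0.05832141637802124) ((0.4352841079235077, 0.27448320388793945), (0.11341039091348648, 0.11554643511772156), 168.30670166015625)
side (1213, [193, 131, 53, 46]) ((0.4392913579940796, 0.32592958211898804), 0.139051616191864) ((0.44759395718574524, 0.3103731870651245), (0.13568437099456787, 0.26628315448760986), 167.3123016357422)
[0.46813578 0.059144   0.06      ]
[ 0.44263476 -0.05088818  0.06      ]
```

Emit:
apply_moves(targets=[0, 0, 0, 0, -6.8, 0, 0, 0, 0, 0, -6.8, 0, 0, 0, 0, 0, -6.8, 0, 0, 0, 0, 0, -6.8, 0, 0, 0, 0, 0, -6.8, 0, 0, 0, 0, 0, -6.8, 0, 0, 0, 0, 0, -6.8, 0, 0, 0, 0, 0, -6.8, 0, 0, 0, 0, 0, -6.8, 0, 0, 0, 0, 0, -6.8, 0, 0, 0, 0, 0, -6.8, 0, 0, 0, 0, 0, -0.6, 0, 0, 0, 0, 0, 0, 0, 0, 0, 0, 0, 0, 0], gripper=1)

```text
time_s: 1.27
ee_pos: [0.1323, -0.508, 0.2451]
tool_rot: [[1.0, -0.0, 0.004], [-0.004, 0.0, 1.0], [-0.0, -1.0, 0.0]]
ft_force: [-0.5, 0.2, 0.2]
grip_width: 0.0856
```

Emit:
apply_moves(targets=[10, 0, 13, 0, 0, 0, 20, 0, 26.5, 0, 0, 0, 20, 0, 26.5, 0, 0, 0, 20, 0, 26.5, 0, 0, 0, 20, 0, 26.5, 0, 0, 0, 20, 0, 26.5, 0, 0, 0, 20, 0, 26.5, 0, 0, 0, 20, 0, 26.5, 0, 0, 0, 20, 0, 26.5, 0, 0, 0, 20, 0, 26.5, 0, 0, 0, 20, 0, 26.5, 0, 0, 0, 20, 0, 26.5, 0, 0, 0, 20, 0, 26.5, 0, 0, 0, 20, 0, 26.5, 0, 0, 0, 20, 0, 26.5, 0, 0, 0, 20, 0, 26.5, 0, 0, 0, 20, 0, 26.5, 0, 0, 0, 20, 0, 26.5, 0, 0, 0, 20, 0, 26.5, 0, 0, 0, 20, 0, 26.5, 0, 0, 0])

```text
time_s: 2.93
ee_pos: [0.5227, 0.0106, 0.2454]
tool_rot: [[1.0, 0.0, 0.002], [-0.002, 0.0, 1.0], [0.0, -1.0, 0.0]]
ft_force: [0.4, -1.2, 0.5]
grip_width: 0.0856
```

Emit:
apply_moves(targets=[20, 0, 26.5, 0, 0, 0, 20, 0, 26.5, 0, 0, 0, 20, 0, 26.5, 0, 0, 0, 15, 0, 20, 0, 0, 0, 10, 0, 14, 0, 0, 0, 0, 0, 0, 0, 0, 0, 0, 0, 0, 0, 0, 0])

```text
time_s: 3.52
ee_pos: [0.6071, 0.1229, 0.2448]
tool_rot: [[1.0, -0.001, 0.0], [-0.0, -0.0, 1.0], [-0.001, -1.0, -0.0]]
ft_force: [-0.8, -0.7, 0.5]
grip_width: 0.0856
```

Emit:
apply_moves(targets=[3.5, 0, 3, 0, 0, 0, 0, 15, 0, 0, 0, 0, 0, 30, 0, 0, 0, 0, 0, 30, 0, 0, 0, 0, 0, 30, 0, 0, 0, 0, 0, 25, 0, 0, 0, 0, 0, 20, 0, 0, 0, 0, 0, 10, 0, 0, 0, 0, 0, 0, 0, 0, 0, 0, 0, 0, 0, 0, 0, 0])

```text
time_s: 4.35
ee_pos: [0.6109, 0.1246, 0.086]
tool_rot: [[1.0, 0.0, 0.001], [-0.001, -0.0, 1.0], [0.0, -1.0, -0.0]]
ft_force: [0.1, 0.1, 0.2]
grip_width: 0.0853
```

```bash
python3 - <<'E'
from h import *
s=snap('side','s1'); print(ctrl.get_state()['ee_pos'])
cv2.imwrite('pics/s1z.png',cv2.resize(s['pixels'][80:280,180:400],None,fx=3,fy=3))
E
```

```text
[0.61139611 0.12472822 0.08662672]
```

View pics/s1z.png

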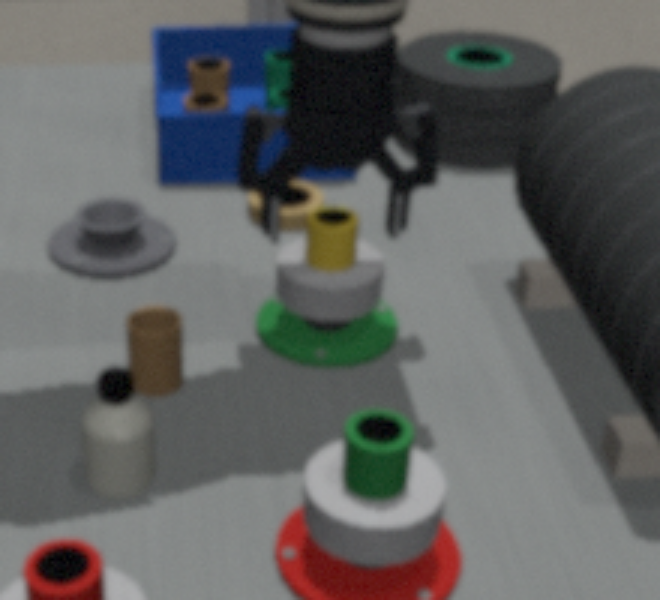

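Zoomed view: the fingers straddle the yellow stub (stub centre about column 332, the fingers at 270 and 398), and the tips stay above the film.

Emit:
apply_moves(targets=[-0.5, 2.5, 1, 0, 0, 0, 0, 0, 0, 0, 0, 0, 0, 0, 0, 0, 0, 0, 0, 0, 0, 0, 0, 0, 0, 0, 0, 0, 0, 0, 0, 0, 0, 0, 0, 0, 0, 0, 0, 0, 0, 0, 0, 0, 0, 0, 0, 0], gripper=-1, force=50)

```text
time_s: 5.07
ee_pos: [0.6108, 0.126, 0.0834]
tool_rot: [[1.0, 0.001, 0.0], [-0.0, 0.0, 1.0], [0.001, -1.0, 0.0]]
ft_force: [0.1, 0.8, 6.1]
grip_width: 0.0387
```

Emit:
apply_moves(targets=[0, 0, 0, 0, 0, 0, 0, 0, 0, 0, 0, 0, 0, -2, 0, 0, 0, 0, 0, -5, 0, 0, 0, 0, 0, 0, 0, 0, 0, 0, 0, 0, 0, 0, 0, 0])

```text
time_s: 5.57
ee_pos: [0.6104, 0.126, 0.0899]
tool_rot: [[1.0, 0.0, 0.0], [-0.0, 0.0, 1.0], [0.0, -1.0, 0.0]]
ft_force: [-0.6, -0.1, -3.6]
grip_width: 0.0382
```

Emit:
apply_moves(targets=[0, -10, 0, 0, 0, 0, 0, -25, 0, 0, 0, 0, 0, -30, 0, 0, 0, 0, 0, -30, 0, 0, 0, 0, -10, -20, 8, 0, 0, 0, -20, -10, 17, 0, 0, 0, -24, 0, 20, 0, 0, 0, -24, 0, 20, 0, 0, 0, -24, 0, 20, 0, 0, 0, -24, 0, 20, 0, 0, 0, -20, 0, 17, 0, 0, 0, -16, 0, 14, 0, 0, 0, -8, 0, 8, 0, 0, 0, -4, 0, 3.5, 0, 0, 0, 0, 0, 0, 0, 0, 0, 0, 0, 0, 0, 0, 0])

```text
time_s: 6.9
ee_pos: [0.437, 0.2731, 0.2149]
tool_rot: [[1.0, 0.0, 0.0], [-0.0, -0.0, 1.0], [0.0, -1.0, -0.0]]
ft_force: [0.3, -0.2, -2.0]
grip_width: 0.0392
```

```bash
python3 - <<'E'
from h import *
s=snap('side','s2'); t=snap('top','t2');print(ctrl.get_state()['ee_pos'],ctrl.get_state()['ft_force'])
a=cv2.resize(s['pixels'][20:240,130:350],None,fx=2.5,fy=2.5)
cv2.imwrite('pics/s2z.png',a)
E
```

```text
[0.43719198 0.27284917 0.21472695] [ 0.14115843  0.04111116 -2.79615014]
```

View pics/s2z.png

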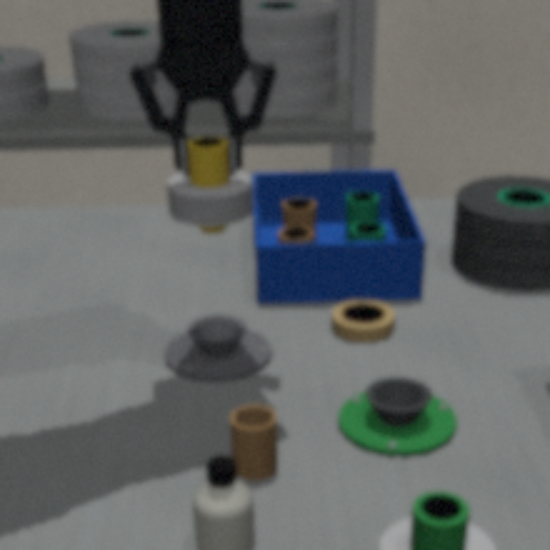

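Emit:
apply_moves(targets=[-1.2, 15, 0.6, 0, 0, 0, 0, 25, 0, 0, 0, 0, 0, 25, 0, 0, 0, 0, 0, 20, 0, 0, 0, 0, 0, 15, 0, 0, 0, 0, 0, 8, 0, 0, 0, 0, 0, 5, 0, 0, 0, 0, 0, 4, 0, 0, 0, 0, 0, 3, 0, 0, 0, 0, 0, 3, 0, 0, 0, 0, 0, 2, 0, 0, 0, 0, 0, 2, 0, 0, 0, 0, 0, 1, 0, 0, 0, 0, 0, 0, 0, 0, 0, 0])

```text
time_s: 8.17
ee_pos: [0.4351, 0.2741, 0.0867]
tool_rot: [[1.0, -0.0, -0.0], [0.0, 0.0, 1.0], [-0.0, -1.0, 0.0]]
ft_force: [0.3, 0.5, -2.3]
grip_width: 0.0389
```

Emit:
apply_moves(targets=[0, 1, 0, 0, 0, 0, 0, 1, 0, 0, 0, 0, 0, 1, 0, 0, 0, 0, 0, 0.5, 0, 0, 0, 0, 0, 0, 0, 0, 0, 0, 0, 0, 0, 0, 0, 0])

```text
time_s: 8.67
ee_pos: [0.4352, 0.2741, 0.0834]
tool_rot: [[1.0, 0.0, -0.0], [0.0, 0.0, 1.0], [0.0, -1.0, 0.0]]
ft_force: [-1.8, -1.0, 2.5]
grip_width: 0.0387
```

Emit:
apply_moves(targets=[0, 0, 0, 0, 0, 0, 0, 0, 0, 0, 0, 0, 0, 0, 0, 0, 0, 0, 0, 0, 0, 0, 0, 0, 0, 0, 0, 0, 0, 0, 0, 0, 0, 0, 0, 0, 0, 0, 0, 0, 0, 0], gripper=1)

```text
time_s: 9.25
ee_pos: [0.4352, 0.274, 0.0833]
tool_rot: [[1.0, 0.0, 0.0], [-0.0, -0.0, 1.0], [0.0, -1.0, -0.0]]
ft_force: [0.4, -0.3, -0.4]
grip_width: 0.0853
```

Emit:
apply_moves(targets=[0, -8, 0, 0, 0, 0, 0, -15, 0, 0, 0, 0, 0, -25, 0, 0, 0, 0, 0, -30, 0, 0, 0, 0, 0, -30, 0, 0, 0, 0, 0, -20, 0, 0, 0, 0, 0, 0, 0, 0, 0, 0, 0, 0, 0, 0, 0, 0])

```text
time_s: 9.92
ee_pos: [0.4356, 0.2742, 0.2125]
tool_rot: [[1.0, 0.002, -0.0], [0.0, 0.001, 1.0], [0.002, -1.0, 0.001]]
ft_force: [-0.1, -0.1, -0.0]
grip_width: 0.0851
```

```bash
python3 - <<'E'
from m import *
s=snap('side','s3'); t=snap('top','t3');print(ctrl.get_state()['ee_pos'])
q,C,D=blob(s['pixels'],(218,140),14,dark); print(q,C,D,plane(s,q,.102), proj(s,(.4355,.274,.102)))
cv2.imwrite('pics/s3z.png',cv2.resize(s['pixels'][20:350,130:350],None,fx=1.8,fy=1.8))
cv2.imwrite('pics/t3z.png',t['pixels'])
E
```

```text
[0.43480147 0.27388253 0.21082116]
[215.  127.5] 10 [213, 127, 5, 2] [0.43470657 0.27657631 0.102     ] [215.29367312 127.89946145]
```

View pics/s3z.png

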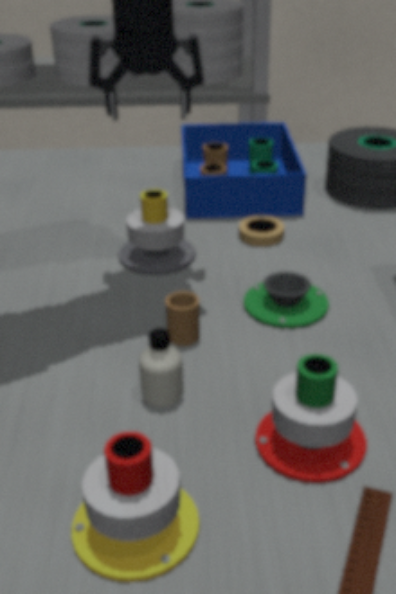

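View pics/t3z.png

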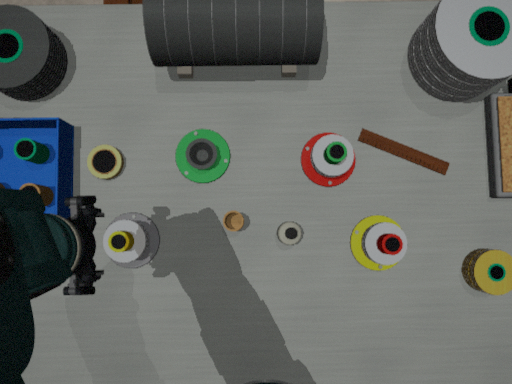

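The yellow roll now stands seated on grey (stub top in the side image at 215,127, projected 215.3,127.9). Next is the green roll.

Emit:
apply_moves(targets=[6, 0, -15, 0, 0, 0, 13, 0, -33, 0, 0, 0, 13, 0, -33, 0, 0, 0, 13, 0, -33, 0, 0, 0, 13, 0, -33, 0, 0, 0, 13, 0, -33, 0, 0, 0, 13, 0, -33, 0, 0, 0, 13, 0, -33, 0, 0, 0, 13, 0, -33, 0, 0, 0, 13, 0, -33, 0, 0, 0, 13, 0, -33, 0, 0, 0, 13, 0, -33, 0, 0, 0, 9, 0, -23, 0, 0, 0, 5, 0, -9, 0, 0, 0, 1, 0, -3, 0, 0, 0, 0, 0, 0, 0, 0, 0, 0, 0, 0, 0, 0, 0, 0, 0, 0, 0, 0, 0])

```text
time_s: 11.52
ee_pos: [0.5987, -0.1376, 0.2114]
tool_rot: [[1.0, -0.0, -0.001], [0.001, 0.0, 1.0], [-0.0, -1.0, 0.0]]
ft_force: [0.3, -0.2, 0.4]
grip_width: 0.0851
```

Emit:
apply_moves(targets=[0, 12, -1.5, 0, 0, 0, 0, 25, 0, 0, 0, 0, 0, 25, 0, 0, 0, 0, 0, 25, 0, 0, 0, 0, 0, 20, 0, 0, 0, 0, 0, 13, 0, 0, 0, 0, 0, 7, 0, 0, 0, 0, 0, 0, 0, 0, 0, 0, 0, 0, 0, 0, 0, 0, 0, 0, 0, 0, 0, 0])

```text
time_s: 12.35
ee_pos: [0.5996, -0.1403, 0.0854]
tool_rot: [[1.0, 0.001, -0.0], [0.0, -0.001, 1.0], [0.001, -1.0, -0.001]]
ft_force: [-0.7, 0.5, 0.2]
grip_width: 0.0855
```

```bash
python3 - <<'E'
from h import *
s=snap('side','s4'); print(ctrl.get_state()['ee_pos'])
cv2.imwrite('pics/s4z.png',cv2.resize(s['pixels'][130:300,220:400],None,fx=3,fy=3))
E
```

```text
[ 0.5996508  -0.14044081  0.08540485]
```

View pics/s4z.png

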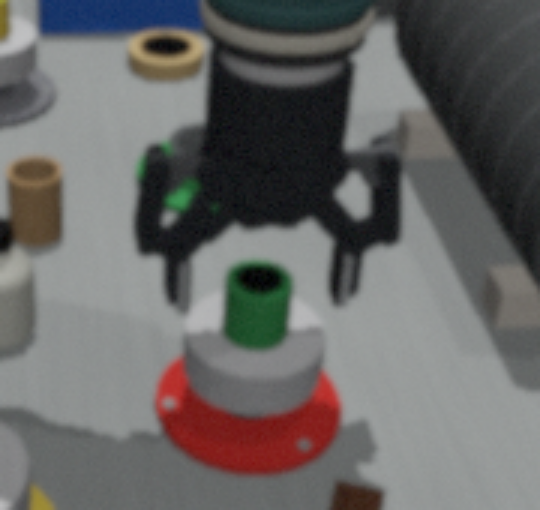

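The fingers straddle the green stub symmetrically (stub at 258; fingers at 175 and 345). Time to grip.

Emit:
apply_moves(targets=[-0.8, 1, 1, 0, 0, 0, 0, 0, 0, 0, 0, 0, 0, 0, 0, 0, 0, 0, 0, 0, 0, 0, 0, 0, 0, 0, 0, 0, 0, 0, 0, 0, 0, 0, 0, 0, 0, 0, 0, 0, 0, 0, 0, 0, 0, 0, 0, 0, 0, 0, 0, 0, 0, 0], gripper=-1)

```text
time_s: 13.15
ee_pos: [0.5984, -0.1395, 0.0836]
tool_rot: [[1.0, 0.0, 0.0], [-0.0, -0.0, 1.0], [0.0, -1.0, -0.0]]
ft_force: [-2.6, 0.7, 5.4]
grip_width: 0.039
```

Emit:
apply_moves(targets=[0, -2, 0, 0, 0, 0, 0, -5, 0, 0, 0, 0, 0, -10, 0, 0, 0, 0, 0, -20, 0, 0, 0, 0, 0, -30, 0, 0, 0, 0, 0, -30, 0, 0, 0, 0, 0, -25, 0, 0, 0, 0, 0, -10, 0, 0, 0, 0, 0, 0, 0, 0, 0, 0])

```text
time_s: 13.9
ee_pos: [0.5993, -0.1398, 0.2186]
tool_rot: [[1.0, 0.004, 0.0], [0.0, -0.002, 1.0], [0.004, -1.0, -0.002]]
ft_force: [-0.3, -0.5, -2.6]
grip_width: 0.0388
```

Emit:
apply_moves(targets=[0, 0, 8, 0, 0, 0, 1, 0, 20, 0, 0, 0, 1, 0, 30, 0, 0, 0, 1, 0, 30, 0, 0, 0, 1, 0, 30, 0, 0, 0, 2, 0, 30, 0, 0, 0, 2, 0, 30, 0, 0, 0, 1, 0, 30, 0, 0, 0, 1, 0, 25, 0, 0, 0, 1, 0, 18, 0, 0, 0, 0, 0, 10, 0, 0, 0, 0, 0, 4, 0, 0, 0, 0, 0, 0, 0, 0, 0, 0, 0, 0, 0, 0, 0, 0, 0, 0, 0, 0, 0])

```text
time_s: 15.15
ee_pos: [0.6093, 0.1245, 0.2151]
tool_rot: [[1.0, -0.0, 0.001], [-0.001, -0.0, 1.0], [-0.0, -1.0, -0.0]]
ft_force: [0.1, 0.1, -2.0]
grip_width: 0.039
```

Emit:
apply_moves(targets=[1.2, 15, 1.5, 0, 0, 0, 0, 25, 0, 0, 0, 0, 0, 25, 0, 0, 0, 0, 0, 20, 0, 0, 0, 0, 0, 15, 0, 0, 0, 0, 0, 8, 0, 0, 0, 0, 0, 5, 0, 0, 0, 0, 0, 4, 0, 0, 0, 0, 0, 3, 0, 0, 0, 0, 0, 3, 0, 0, 0, 0, 0, 2, 0, 0, 0, 0, 0, 2, 0, 0, 0, 0, 0, 1, 0, 0, 0, 0, 0, 0, 0, 0, 0, 0, 0, 0, 0, 0, 0, 0])

```text
time_s: 16.4
ee_pos: [0.6106, 0.1271, 0.0874]
tool_rot: [[1.0, 0.0, -0.0], [0.0, 0.0, 1.0], [0.0, -1.0, 0.0]]
ft_force: [0.3, -0.8, -2.3]
grip_width: 0.0386
```

Emit:
apply_moves(targets=[0, 1, -0.8, 0, 0, 0, 0, 1, 0, 0, 0, 0, 0, 1, 0, 0, 0, 0, 0, 0.8, 0, 0, 0, 0, 0, 0, 0, 0, 0, 0, 0, 0, 0, 0, 0, 0])

```text
time_s: 16.9
ee_pos: [0.6106, 0.1262, 0.0837]
tool_rot: [[1.0, 0.0, 0.0], [-0.0, -0.0, 1.0], [0.0, -1.0, -0.0]]
ft_force: [-0.8, -0.8, 2.1]
grip_width: 0.0389
```

In contact at the seated height; I'll release.

Emit:
apply_moves(targets=[0, 0, 0, 0, 0, 0, 0, 0, 0, 0, 0, 0, 0, 0, 0, 0, 0, 0, 0, 0, 0, 0, 0, 0, 0, 0, 0, 0, 0, 0, 0, 0, 0, 0, 0, 0, 0, 0, 0, 0, 0, 0], gripper=1)

```text
time_s: 17.48
ee_pos: [0.6105, 0.1262, 0.0835]
tool_rot: [[1.0, 0.0, 0.0], [-0.0, -0.0, 1.0], [0.0, -1.0, -0.0]]
ft_force: [-0.2, -0.3, -0.1]
grip_width: 0.0855
```

Emit:
apply_moves(targets=[0, -8, 0, 0, 0, 0, 0, -15, 0, 0, 0, 0, 0, -25, 0, 0, 0, 0, 0, -30, 0, 0, 0, 0, 0, -30, 0, 0, 0, 0, 0, -20, 0, 0, 0, 0, 0, 0, 0, 0, 0, 0, 0, 0, 0, 0, 0, 0])

```text
time_s: 18.15
ee_pos: [0.611, 0.1263, 0.2129]
tool_rot: [[1.0, 0.002, 0.0], [-0.0, 0.0, 1.0], [0.002, -1.0, 0.0]]
ft_force: [-0.2, 0.1, -0.0]
grip_width: 0.0856
```

```bash
python3 - <<'E'
from m import *
s=snap('side','s5');print(ctrl.get_state()['ee_pos'])
q,C,D=blob(s['pixels'],(291,152),14,dark); print(q,C,D,plane(s,q,.102), proj(s,(.6105,.126,.102)))
cv2.imwrite('pics/s5z.png',cv2.resize(s['pixels'][20:350,130:350],None,fx=1.8,fy=1.8))
E
```

```text
[0.61052267 0.12623204 0.21164203]
[290.81481481 152.03703704] 27 [287, 150, 9, 5] [0.61064233 0.12654617 0.102     ] [290.78789373 152.14856217]
```

View pics/s5z.png

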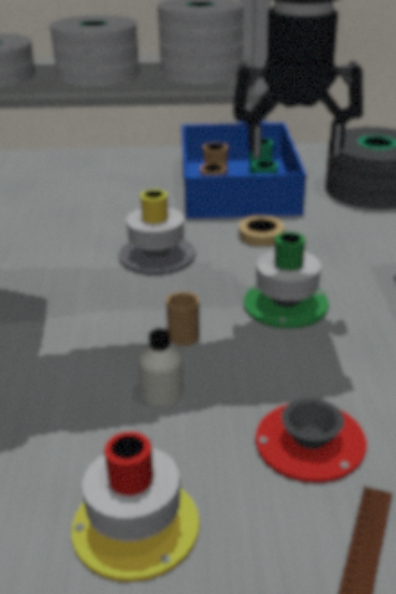

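Green is seated on the green cradle (stub top 290.8,152.0, as projected). Now the red roll.

Emit:
apply_moves(targets=[-7, 0, -14, 0, 0, 0, -15, 0, -29, 0, 0, 0, -15, 0, -29, 0, 0, 0, -15, 0, -29, 0, 0, 0, -15, 0, -29, 0, 0, 0, -15, 0, -29, 0, 0, 0, -15, 0, -29, 0, 0, 0, -15, 0, -29, 0, 0, 0, -15, 0, -29, 0, 0, 0, -15, 0, -29, 0, 0, 0, -15, 0, -29, 0, 0, 0, -15, 0, -29, 0, 0, 0, -10, 0, -19, 0, 0, 0, -5, 0, -9, 0, 0, 0, -2, 0, -3, 0, 0, 0, 0, 0, 0, 0, 0, 0, 0, 0, 0, 0, 0, 0, 0, 0, 0, 0, 0, 0])

```text
time_s: 19.7
ee_pos: [0.422, -0.2367, 0.2113]
tool_rot: [[1.0, -0.0, -0.001], [0.001, 0.0, 1.0], [-0.0, -1.0, 0.0]]
ft_force: [1.1, 0.6, 0.4]
grip_width: 0.0853
```

Emit:
apply_moves(targets=[-1, 12, -1.8, 0, 0, 0, 0, 25, 0, 0, 0, 0, 0, 25, 0, 0, 0, 0, 0, 25, 0, 0, 0, 0, 0, 20, 0, 0, 0, 0, 0, 13, 0, 0, 0, 0, 0, 7, 0, 0, 0, 0, 0, 0, 0, 0, 0, 0, 0, 0, 0, 0, 0, 0, 0, 0, 0, 0, 0, 0])

```text
time_s: 20.53
ee_pos: [0.4211, -0.2396, 0.0853]
tool_rot: [[1.0, 0.001, -0.001], [0.001, -0.001, 1.0], [0.001, -1.0, -0.001]]
ft_force: [1.0, -0.0, 0.4]
grip_width: 0.0852
```

```bash
python3 - <<'E'
from h import *
s=snap('side','s6'); print(ctrl.get_state()['ee_pos'])
cv2.imwrite('pics/s6z.png',cv2.resize(s['pixels'][150:360,100:320],None,fx=2.5,fy=2.5))
E
```

```text
[ 0.42110748 -0.23974563  0.08535971]
```

View pics/s6z.png

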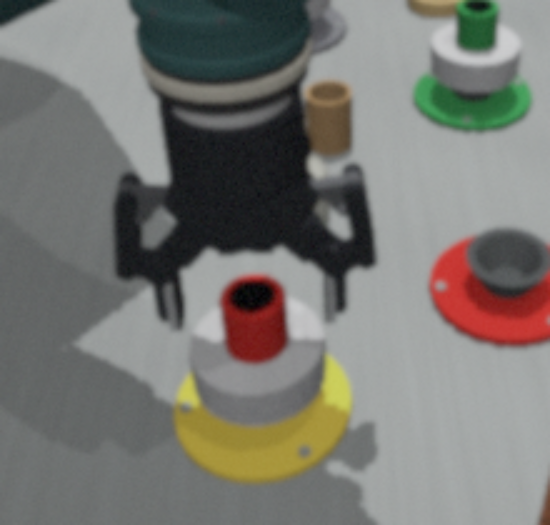

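The red stub (253) is centred between the fingers (170 and 335).

Emit:
apply_moves(targets=[-0.2, 1, 1.2, 0, 0, 0, 0, 0, 0, 0, 0, 0, 0, 0, 0, 0, 0, 0, 0, 0, 0, 0, 0, 0, 0, 0, 0, 0, 0, 0, 0, 0, 0, 0, 0, 0, 0, 0, 0, 0, 0, 0, 0, 0, 0, 0, 0, 0, 0, 0, 0, 0, 0, 0], gripper=-1)

```text
time_s: 21.33
ee_pos: [0.4203, -0.2385, 0.0838]
tool_rot: [[1.0, 0.0, 0.0], [-0.0, -0.0, 1.0], [0.0, -1.0, -0.0]]
ft_force: [-1.1, 0.9, 6.1]
grip_width: 0.0387
```

Emit:
apply_moves(targets=[0, -2, 0, 0, 0, 0, 0, -5, 0, 0, 0, 0, 0, -10, 0, 0, 0, 0, 0, -20, 0, 0, 0, 0, 0, -30, 0, 0, 0, 0, 0, -30, 0, 0, 0, 0, 0, -25, 0, 0, 0, 0, 0, -10, 0, 0, 0, 0, 0, 0, 0, 0, 0, 0])

```text
time_s: 22.08
ee_pos: [0.4211, -0.239, 0.218]
tool_rot: [[1.0, 0.003, 0.0], [-0.0, -0.003, 1.0], [0.003, -1.0, -0.003]]
ft_force: [1.4, -1.0, -2.9]
grip_width: 0.0388
```

Emit:
apply_moves(targets=[8, 0, 5, 0, 0, 0, 18, 0, 10, 0, 0, 0, 25, 0, 14, 0, 0, 0, 25, 0, 14, 0, 0, 0, 25, 0, 14, 0, 0, 0, 25, 0, 14, 0, 0, 0, 23, 0, 13, 0, 0, 0, 16, 0, 9, 0, 0, 0, 9, 0, 5, 0, 0, 0, 4, 0, 2, 0, 0, 0, 0, 0, 0, 0, 0, 0, 0, 0, 0, 0, 0, 0, 0, 0, 0, 0, 0, 0])

```text
time_s: 23.17
ee_pos: [0.5975, -0.1389, 0.2154]
tool_rot: [[1.0, -0.0, 0.001], [-0.001, -0.0, 1.0], [-0.0, -1.0, -0.0]]
ft_force: [0.5, -1.2, -1.8]
grip_width: 0.0389
```

Emit:
apply_moves(targets=[1, 15, 0, 0, 0, 0, 0, 25, 0, 0, 0, 0, 0, 25, 0, 0, 0, 0, 0, 20, 0, 0, 0, 0, 0, 15, 0, 0, 0, 0, 0, 8, 0, 0, 0, 0, 0, 5, 0, 0, 0, 0, 0, 4, 0, 0, 0, 0, 0, 3, 0, 0, 0, 0, 0, 3, 0, 0, 0, 0, 0, 2, 0, 0, 0, 0, 0, 2, 0, 0, 0, 0, 0, 1, 0, 0, 0, 0, 0, 0, 0, 0, 0, 0, 0, 0, 0, 0, 0, 0])

```text
time_s: 24.42
ee_pos: [0.5994, -0.1383, 0.0876]
tool_rot: [[1.0, 0.0, -0.0], [0.0, -0.0, 1.0], [0.0, -1.0, -0.0]]
ft_force: [0.3, -0.4, -2.1]
grip_width: 0.0392
```

Emit:
apply_moves(targets=[-0.4, 1, -0.7, 0, 0, 0, 0, 1, 0, 0, 0, 0, 0, 1, 0, 0, 0, 0, 0, 0.8, 0, 0, 0, 0, 0, 0, 0, 0, 0, 0, 0, 0, 0, 0, 0, 0])

```text
time_s: 24.92
ee_pos: [0.599, -0.1391, 0.0839]
tool_rot: [[1.0, 0.0, 0.0], [-0.0, -0.0, 1.0], [0.0, -1.0, -0.0]]
ft_force: [-0.7, 0.5, 3.4]
grip_width: 0.0382
```

Emit:
apply_moves(targets=[0, 0, 0, 0, 0, 0, 0, 0, 0, 0, 0, 0, 0, 0, 0, 0, 0, 0, 0, 0, 0, 0, 0, 0, 0, 0, 0, 0, 0, 0, 0, 0, 0, 0, 0, 0, 0, 0, 0, 0, 0, 0], gripper=1)

```text
time_s: 25.5
ee_pos: [0.5989, -0.1391, 0.0837]
tool_rot: [[1.0, -0.0, 0.0], [-0.0, -0.0, 1.0], [-0.0, -1.0, -0.0]]
ft_force: [-0.5, 0.7, 0.6]
grip_width: 0.0856
```

Emit:
apply_moves(targets=[0, -8, 0, 0, 0, 0, 0, -15, 0, 0, 0, 0, 0, -25, 0, 0, 0, 0, 0, -30, 0, 0, 0, 0, 0, -30, 0, 0, 0, 0, 0, -20, 0, 0, 0, 0, 0, 0, 0, 0, 0, 0, 0, 0, 0, 0, 0, 0])

```text
time_s: 26.17
ee_pos: [0.5994, -0.1392, 0.2131]
tool_rot: [[1.0, 0.002, 0.0], [-0.0, -0.001, 1.0], [0.002, -1.0, -0.001]]
ft_force: [0.5, -0.3, -0.9]
grip_width: 0.0852
```

```bash
python3 - <<'E'
from m import *
s=snap('side','s7');print(ctrl.get_state()['ee_pos'])
q,C,D=blob(s['pixels'],(306,223),14,dark); print(q,C,D,plane(s,q,.102), proj(s,(.599,-.139,.102)))
cv2.imwrite('pics/s7z.png',cv2.resize(s['pixels'][20:350,130:350],None,fx=1.8,fy=1.8))
E
```

```text
[ 0.59892817 -0.13905811  0.21182944]
[306.50746269 222.74626866] 67 [301, 220, 12, 7] [ 0.59923538 -0.13926009  0.102     ] [306.34684531 222.66082138]
```

View pics/s7z.png

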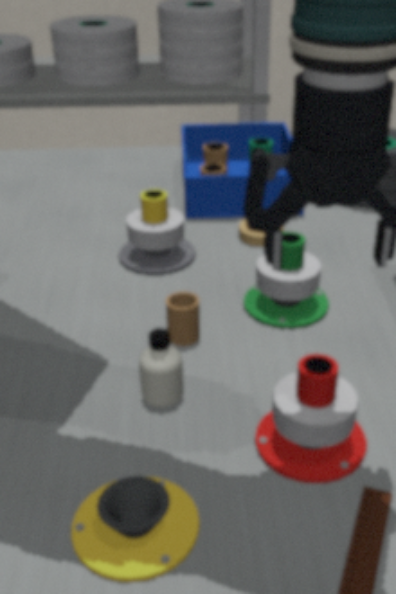

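Red is seated on the red cradle (306.5,222.7 against a projected 306.3,222.7). Back to grey for yellow.

Emit:
apply_moves(targets=[-6, 0, 15, 0, 0, 0, -13, 0, 33, 0, 0, 0, -13, 0, 33, 0, 0, 0, -13, 0, 33, 0, 0, 0, -13, 0, 33, 0, 0, 0, -13, 0, 33, 0, 0, 0, -13, 0, 33, 0, 0, 0, -13, 0, 33, 0, 0, 0, -13, 0, 33, 0, 0, 0, -13, 0, 33, 0, 0, 0, -13, 0, 33, 0, 0, 0, -13, 0, 33, 0, 0, 0, -9, 0, 23, 0, 0, 0, -5, 0, 9, 0, 0, 0, -1, 0, 3, 0, 0, 0, 0, 0, 0, 0, 0, 0, 0, 0, 0, 0, 0, 0, 0, 0, 0, 0, 0, 0])

```text
time_s: 27.72
ee_pos: [0.4355, 0.2728, 0.2115]
tool_rot: [[1.0, -0.0, 0.001], [-0.001, -0.0, 1.0], [-0.0, -1.0, -0.0]]
ft_force: [0.1, -0.2, -1.0]
grip_width: 0.0856
```

Emit:
apply_moves(targets=[0, 12, 1, 0, 0, 0, 0, 25, 0, 0, 0, 0, 0, 25, 0, 0, 0, 0, 0, 25, 0, 0, 0, 0, 0, 20, 0, 0, 0, 0, 0, 13, 0, 0, 0, 0, 0, 7, 0, 0, 0, 0, 0, 0.5, 0, 0, 0, 0, 0, 0, 0, 0, 0, 0, 0, 0, 0, 0, 0, 0])

```text
time_s: 28.55
ee_pos: [0.4356, 0.2749, 0.085]
tool_rot: [[1.0, 0.001, 0.001], [-0.001, 0.001, 1.0], [0.001, -1.0, 0.001]]
ft_force: [-0.3, -0.4, -0.1]
grip_width: 0.0855
```

```bash
python3 - <<'E'
from h import *
s=snap('side','s8'); print(ctrl.get_state()['ee_pos'])
cv2.imwrite('pics/s8z.png',cv2.resize(s['pixels'][60:200,140:290],None,fx=3.5,fy=3.5))
E
```

```text
[0.43559544 0.27497341 0.0851094 ]
```

View pics/s8z.png

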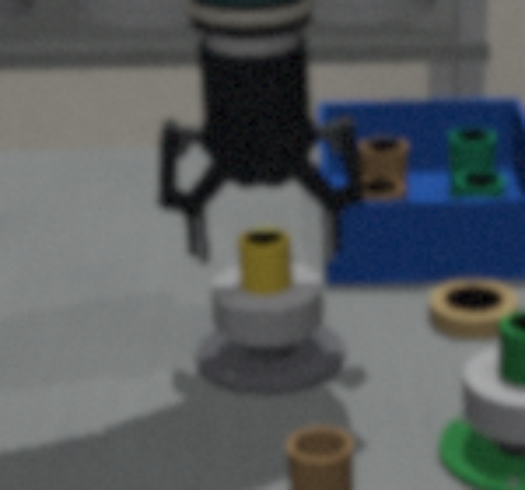

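The yellow stub (265) is centred between the fingers (198 and 333).

Emit:
apply_moves(targets=[-0.3, 1, -0.8, 0, 0, 0, 0, 0, 0, 0, 0, 0, 0, 0, 0, 0, 0, 0, 0, 0, 0, 0, 0, 0, 0, 0, 0, 0, 0, 0, 0, 0, 0, 0, 0, 0, 0, 0, 0, 0, 0, 0, 0, 0, 0, 0, 0, 0, 0, 0, 0, 0, 0, 0], gripper=-1)

```text
time_s: 29.35
ee_pos: [0.4347, 0.2743, 0.0835]
tool_rot: [[1.0, 0.0, -0.0], [0.0, 0.0, 1.0], [0.0, -1.0, 0.0]]
ft_force: [-1.0, -0.6, 5.1]
grip_width: 0.0392
```

Emit:
apply_moves(targets=[0, -2, 0, 0, 0, 0, 0, -5, 0, 0, 0, 0, 0, -10, 0, 0, 0, 0, 0, -20, 0, 0, 0, 0, 0, -30, 0, 0, 0, 0, 0, -30, 0, 0, 0, 0, 0, -25, 0, 0, 0, 0, 0, -10, 0, 0, 0, 0, 0, 0, 0, 0, 0, 0])

```text
time_s: 30.1
ee_pos: [0.4355, 0.2745, 0.2178]
tool_rot: [[1.0, 0.004, -0.0], [0.0, 0.002, 1.0], [0.004, -1.0, 0.002]]
ft_force: [0.3, -0.4, -2.0]
grip_width: 0.0385
```

Emit:
apply_moves(targets=[0, 0, -10, 0, 0, 0, 0, 0, -20, 0, 0, 0, -1, 0, -30, 0, 0, 0, -1, 0, -32, 0, 0, 0, -1, 0, -32, 0, 0, 0, -1, 0, -32, 0, 0, 0, -1, 0, -32, 0, 0, 0, -1, 0, -32, 0, 0, 0, -1, 0, -32, 0, 0, 0, -1, 0, -32, 0, 0, 0, -1, 0, -32, 0, 0, 0, -1, 0, -32, 0, 0, 0, -1, 0, -32, 0, 0, 0, -1, 0, -32, 0, 0, 0, -1, 0, -32, 0, 0, 0, -1, 0, -29, 0, 0, 0, 0, 0, -20, 0, 0, 0, 0, 0, -12, 0, 0, 0, 0, 0, -5, 0, 0, 0, 0, 0, 0, 0, 0, 0])

```text
time_s: 31.77
ee_pos: [0.4202, -0.2361, 0.2144]
tool_rot: [[1.0, -0.001, 0.001], [-0.001, 0.001, 1.0], [-0.001, -1.0, 0.001]]
ft_force: [-0.6, 0.5, -1.9]
grip_width: 0.0385
```

Emit:
apply_moves(targets=[0, 0, 0, 0, 0, 0, 0, 0, 0, 0, 0, 0])

```text
time_s: 31.93
ee_pos: [0.4205, -0.2347, 0.2151]
tool_rot: [[1.0, -0.0, -0.001], [0.001, 0.001, 1.0], [-0.0, -1.0, 0.001]]
ft_force: [0.2, 0.1, -1.6]
grip_width: 0.0386
```

Emit:
apply_moves(targets=[0.4, 15, -3.6, 0, 0, 0, 0, 25, 0, 0, 0, 0, 0, 25, 0, 0, 0, 0, 0, 20, 0, 0, 0, 0, 0, 15, 0, 0, 0, 0, 0, 8, 0, 0, 0, 0, 0, 5, 0, 0, 0, 0, 0, 4, 0, 0, 0, 0, 0, 3, 0, 0, 0, 0, 0, 3, 0, 0, 0, 0, 0, 2, 0, 0, 0, 0, 0, 2, 0, 0, 0, 0, 0, 1, 0, 0, 0, 0, 0, 0, 0, 0, 0, 0, 0, 0, 0, 0, 0, 0])

```text
time_s: 33.18
ee_pos: [0.4211, -0.2395, 0.0873]
tool_rot: [[1.0, 0.0, 0.0], [-0.0, -0.0, 1.0], [0.0, -1.0, -0.0]]
ft_force: [1.1, -0.6, -1.5]
grip_width: 0.0388
```

Emit:
apply_moves(targets=[-0.3, 1, 1, 0, 0, 0, 0, 1, 0, 0, 0, 0, 0, 1, 0, 0, 0, 0, 0, 0.8, 0, 0, 0, 0, 0, 0, 0, 0, 0, 0, 0, 0, 0, 0, 0, 0])

```text
time_s: 33.68
ee_pos: [0.4208, -0.2385, 0.0836]
tool_rot: [[1.0, 0.0, -0.0], [0.0, -0.0, 1.0], [0.0, -1.0, -0.0]]
ft_force: [-1.6, 0.5, 2.8]
grip_width: 0.039
```

Emit:
apply_moves(targets=[0, 0, 0, 0, 0, 0, 0, 0, 0, 0, 0, 0, 0, 0, 0, 0, 0, 0, 0, 0, 0, 0, 0, 0, 0, 0, 0, 0, 0, 0, 0, 0, 0, 0, 0, 0, 0, 0, 0, 0, 0, 0], gripper=1)

```text
time_s: 34.27
ee_pos: [0.4207, -0.2385, 0.0834]
tool_rot: [[1.0, -0.0, 0.0], [-0.0, 0.0, 1.0], [-0.0, -1.0, 0.0]]
ft_force: [1.3, -0.3, 0.6]
grip_width: 0.0855
```

Emit:
apply_moves(targets=[0, -8, 0, 0, 0, 0, 0, -15, 0, 0, 0, 0, 0, -25, 0, 0, 0, 0, 0, -30, 0, 0, 0, 0, 0, -30, 0, 0, 0, 0, 0, -20, 0, 0, 0, 0, -5, 0, -10, 0, 0, 0, -15, 0, -25, 0, 0, 0, -20, 0, -30, 0, 0, 0, -20, 0, -30, 0, 0, 0, -15, 0, -30, 0, 0, 0, -5, 0, -20, 0, 0, 0, 0, 0, 0, 0, 0, 0, 0, 0, 0, 0, 0, 0])

```text
time_s: 35.43
ee_pos: [0.34, -0.3842, 0.2111]
tool_rot: [[1.0, -0.0, 0.002], [-0.002, 0.001, 1.0], [-0.0, -1.0, 0.001]]
ft_force: [-0.7, -0.7, -0.3]
grip_width: 0.0855
```

```bash
python3 - <<'E'
from m import *
s=snap('side','s9');t=snap('top','t9');st=ctrl.get_state();print(st['ee_pos'],st['time_s'])
for n,P in(('green',(.6105,.126)),('red',(.599,-.139)),('yellow',(.421,-.2385))):
    P=(*P,.102); a=proj(t,P); b=proj(s,P)
    try:
        p=blob(t['pixels'],a,12,dark);q=blob(s['pixels'],b,12,dark)
        print(n,p[0],a,q[0],b,tri(t,p[0],s,q[0]))
    except Exception as e: print(n,e)
E
```

```text
[ 0.34067107 -0.3828537   0.21131651] 35.5333
green [196.92142857 147.01428571] [196.94875062 147.30915613] [291.         151.89473684] [290.78789373 152.14856217] [0.61095    0.12596839 0.10265191]
red [336.50735294 150.85294118] [336.13733897 151.16786096] [306.5 222.5] [306.34684531 222.66082138] [ 0.59928544 -0.13955073  0.10278918]
yellow [391.88111888 243.98601399] [391.89755177 244.0964792 ] [200.66071429 267.80357143] [200.87173466 268.12349685] [ 0.42097323 -0.23833559  0.1025192 ]
```

View pics/s9.png

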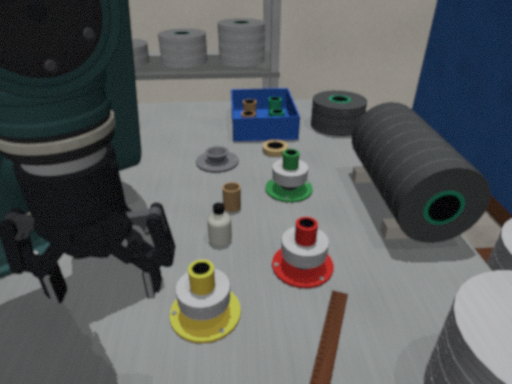

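View pics/t9.png

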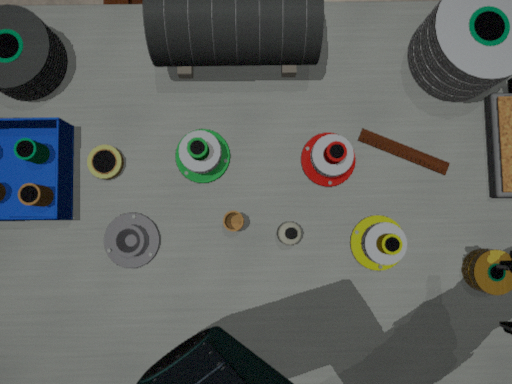

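Every roll stands on its own colour (top image: green 197,147; red 336,151; yellow 392,244), and grey (132,240) is empty. The core, bottle and tape have not moved, and the gripper is clear.

```bash
python3 -c "
from cell import ctrl
print(ctrl.get_state()['ft_force']); print(ctrl.job_done())"
```

```text
[0.12624737 0.52580582 0.14087882]
the job is handed in; nothing more can be done
None
```

All three rolls are now seated on the cradles that match their cores, and the grey cradle is empty. I handed the job in at about 35.5 s of the 120 s allowed.

**What I did:** I moved yellow to grey, green to the green cradle, red to the red cradle, then yellow from grey to the yellow cradle. Each roll was lowered in small steps, and the last steps were about 1 mm. The wrist force with the roll in contact was 2 to 3.5 N upward.

**Last checks:**
- **Seating:** From both cameras, the stub tops are 102.5 to 102.8 mm above the bench; a seated roll should read 102 mm. Each is within about 1 mm sideways of its cradle's centre.
- **Bystanders:** In the final pictures the cardboard core, the bottle and the tape look to be in their starting places. I compared these by eye only.
- **Robot:** The gripper was open, with near-zero wrist force, and touching nothing.

**One disagreement:** My side-view measurement of the grey cradle at the start was poor, with a bad outline. I discarded it and used the top view, and the yellow roll then seated there without trouble.

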